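# Complete the radio kit carrier and hold it up level for the line runner

### The job

Slide the copper-wound coil form that stands on the bench down over the empty pin of the black kit carrier until it sits on the tray, and let go of it. Then take the carrier by its wooden handle and lift it straight off its rails, about 10 cm clear of them, without spilling any of the parts, and hold it there still and level for the line runner to take: finish while still holding it up. Handle the parts gently (no dropping) and leave the other things on the bench where they are.

Things in the scene. Friction and masses are not known exactly. Their poses are not given: they have to be found in the camera images.
- coil_center (a point): Centre, half-way up, of the loose coil form to be placed: a brown tube 66 mm tall standing upright on the bench, outside diameter 32 mm, open through bore of 22 mm, copper winding round its middle, a foot flange 42 mm across and 4 mm thick at its lower end. z runs up the tube. 50 g. The other coil form is already on the carrier.
- coil: The same loose coil form; origin at the centre of its underside (33 mm below coil_center), z up the tube.
- carrier: Kit carrier, loose on the rest's rails: black tray 150 mm (its x) by 300 mm (its y), deck 8 mm thick, rim 17 mm high. Pins on its y line at +108 mm (empty) and -108 mm (coil form on it). Green upright straps, 20 mm wide, at y = +56 and -56 mm carry the handle. About 0.6 kg with its parts, balanced once both coil forms are on. Origin: centre of its underside, 30 mm above the bench at first; z up.
- handle (a point): Centre of the carrier's wooden handle bar, 98 mm above the carrier's underside, over its middle. The bar runs along the carrier's y, 108 mm long, 20 mm thick (carrier x) and 24 mm tall (86 to 110 mm above the underside), free space below and beside it.
- empty_pin (a point): Point fixed to the carrier on the empty pin's axis, 33 mm above the deck, 7 mm below the pin's tip: coil_center comes here when the coil form is seated. The white pin is 14 mm in diameter, stands 40 mm above the deck and tapers over its top 10 mm to 6 mm. Axes as the carrier's.
- full_pin (a point): The same point on the other pin, which has a coil form on it.
- coil_b_center (a point): Centre of the coil form that is already on the carrier's other pin; same size.
- coil_b: That coil form; origin at the centre of its underside.
- knob_center (a point): Centre of the grey enamel volume knob, 34 mm across and 20 mm tall, lying loose in a shallow ring on the carrier's deck at carrier x = -46 mm, y = 0.
- knob_nest (a point): Point fixed to the carrier where knob_center belongs (18 mm above the underside).
- wheel_center (a point): Centre of the brass thumbwheel, 33 mm across and 10 mm tall, lying loose in a shallow ring on the carrier's deck at carrier x = +46 mm, y = 0.
- wheel_nest (a point): Point fixed to the carrier where wheel_center belongs (13 mm above the underside).
- rest: The rest on which the carrier stands, fixed to the bench: grey base plate 190 mm (its x) by 330 mm (its y) with two aluminium rails along y whose tops are 30 mm above the bench, green guide strips 38 mm high beside and end stops around the carrier with 6 to 7 mm of play. Origin: centre of its underside on the bench.
- radio_front: Red plastic radio front lying face up on the bench, 224 by 144 by 14 mm. Leave alone.
- stand: Steel soldering stand with a hanging spiral holder, base 120 by 80 mm, 185 mm tall. Leave alone.
- jar: White screw jar with a blue cap, 54 mm across and 52 mm tall, standing on the bench. Leave alone.

How it is judged:
By the outcome, as a careful person would: the job done as asked, in the order asked, and still so for the second after the job is handed in, while the arm keeps its last pose, push and grip.
It also fails if it takes over 48 s, if anything falls off the work surface, if the arm or the gripper's body presses on something with over 40 N, if the wrist force passes 120 N, or if a joint passes its speed limit or range.

### The arm

A 6-joint arm with a two-finger parallel gripper is mounted at the origin on the work surface. World frame = base frame: x ahead of the robot, y to its left, z up, the work surface at z = 0. Lengths are in mm, angles in degrees, forces in N, time in s.
With the tool pointing down it reaches from about 350 to 850 mm from the base axis. Payload 8.1 kg.
Tool frame: the origin (TCP) lies midway between the tips of the shut fingers; the grasp point (between the pads) lies 19 mm behind it (r.tcp_to_grasp is the distance from the TCP to the grasp point, in mm); z points along the fingers, y is the direction in which the jaws open and shut (so a half turn about z gives the same grasp; the last joint's range is limited). The gripper opens to 85 mm and grips with 20 to 120 N. Pads are 22 mm wide; open, the fingers measure 114 mm over their backs; the gripper's body (76 mm by 85 mm) begins 54 mm behind the grasp point. The pads swing forward as they close: fully open they stand 13 mm farther back than shut.
Start: joints at [-79.263, 7.471, 85.268, -0, 87.261, -4.893], TCP at [161.678, -577.811, 205.392] pointing down, gripper open.
Joint ranges: [-169.43, 169.43], [-51.17, 129.36], [1.28, 143.12], [-76.62, 256.62], [0, 156.53], [-152.29, 152.29]. Speed limits (degrees/s): [136.94, 136.94, 159.86, 180, 180, 180].

### API

Orientations are given as [roll, pitch, yaw] about the fixed x, y, z axes, in that order (R = Rz(yaw) Ry(pitch) Rx(roll)).
In Python, from bench import r gives the robot as it stands.
- The arm moves only by the tool jog_arm, never from a script. Its argument "targets" is a list of rows, each a list of 7 numbers: the shift along the tool's x, y, z in m, then the turn, a rotation vector about the tool's x, y, z in rad, then the closure, from 0 (fully open) to 1 (shut). In form: [[dx, dy, dz, wx, wy, wz, claw], ...]. A call has 1 to 5 rows; each row is the pose to reach, as a shift and turn from the pose commanded when the call began, along the tool's axes at that moment; what a row does not reach only later rows make up. A row lasts 1/12 s, in which the tool goes at most 41.7 mm and 7.16 degrees, less where a joint would pass 70% of its speed; a pose out of reach is approached as far as the arm can. A call with a gripper value outside its range is refused whole. The fingers move at their own pace and stop on an object; "newtons" is the grip in N (left out, the last holds). Time passes only in rows, so rows that repeat a pose let the fingers close. It gives the time, the measured TCP pose, the force and the opening at its end, in the units of the state.
- r.sense(): the state, without advancing time (a new reading comes with each control period).
- r.snapshot(name): name is "scene" or "top" or "wrist"; returns a dict with "pixels" (400x640x3 uint8, red, green, blue), "fx", "fy", "cx", "cy" (pixels), "origin" and "attitude" of the camera in the world. Camera axes: x right, y down, z forward; pixel columns grow to the right and rows downward; lengths in mm; the calibration is good to about 2 mm. The wrist camera is an equidistant fisheye: a pixel r from the principal point sees the ray r / f radians off the axis. A picture is of the moment at which its call begins. There is no depth.
- r.hand_in(): hands the job in, once; it reports no verdict.
The state is a dict: "time": time; "joint_pos": joint angles; "qd": joint speeds; "joint_efforts": joint torques, N m; "tool_pos": TCP position; "tcp_rot": TCP orientation; "ft_force": force on the tool from outside, world axes, zero at the start; "wrist_torque": the same for the moment, N m; "finger_gap": finger opening in mm.
Only numpy, scipy, OpenCV 4.12 (cv2) and the standard library are available. Lean on these libraries where they do the work, as an engineer would, in place of code of your own. Each camera call takes 0.05 s, during which the arm holds its last target.

## Working session

There is one attempt and no reset: what is moved stays moved. The work goes in short steps, Python scripts to look and compute and a tool call to move; the robot and the scene stay as the last step left them, time stands still between calls to the robot, and variables do not carry over. Pictures are saved under pics/ and viewed, and the job is handed in when it is done.

Besides the shell and the picture viewer there is one more tool, called after ">>>" by a JSON object that holds its "fn" and its "kwargs", one argument or row to a line. jog_arm: Moves the arm, as the interface text tells. Its arguments: {"type":"object","properties":{"targets":{"type":"array","items":{"type":"array","items":{"type":"number"}}},"newtons":{"type":"number"}},"required":["targets"]}

```bash
mkdir -p pics; ls; python3 - <<'E'
from bench import r
import cv2
print(r.sense())
for n in ["scene","top","wrist"]:
    s=r.snapshot(n); cv2.imwrite(f"pics/{n}0.png",s["pixels"][:,:,::-1])
    print(n,{k:v for k,v in s.items() if k!="pixels"})
E
```

```text
pics
{'time': 0.0, 'joint_pos': array([-7.92641392e+01,  7.51420425e+00,  8.53300424e+01,  7.09053016e-04,
        8.72611383e+01, -4.89382296e+00]), 'qd': array([ 0.02081155,  0.00042744,  0.08189144, -0.03190751,  0.010043  ,
        0.02548397]), 'joint_efforts': array([ 1.69325140e-03, -5.69399786e+01, -5.00549161e+01, -1.52572943e-04,
        1.49375416e-02,  3.45330454e-05]), 'tool_pos': array([ 161.55796006, -577.21907424,  204.34658133]), 'tcp_rot': array([-1.79895060e+02, -9.69592991e-03,  1.56296403e+01]), 'ft_force': array([-0.87810926,  0.05669396, -0.17921959]), 'wrist_torque': array([ 0.00444462, -0.00316366,  0.05121429]), 'finger_gap': 85.06437477956507}
scene {'fx': 407.5990918883344, 'fy': 407.5990918883344, 'cx': 312.5890477372597, 'cy': 195.4773617627311, 'origin': array([1209.28810905,   47.80033966,  836.01713315]), 'attitude': array([-133.96091186,   -1.12760031,   98.90298011])}
top {'fx': 408.7283239341719, 'fy': 408.7283239341719, 'cx': 322.1063052354726, 'cy': 199.20201875061474, 'origin': array([ 436.77968244,  -70.27877022, 1191.46854248]), 'attitude': array([-178.65059273,   -0.63290984,  -88.50892223])}
wrist {'fx': 309.70691628693146, 'fy': 309.70691628693146, 'cx': 317.15830328337853, 'cy': 197.70659193283475, 'origin': array([ 234.59090364, -559.00170892,  373.87256131]), 'attitude': array([ 1.63029268e+02,  1.00179426e-01, -7.43830335e+01])}
```

View pics/scene0.png

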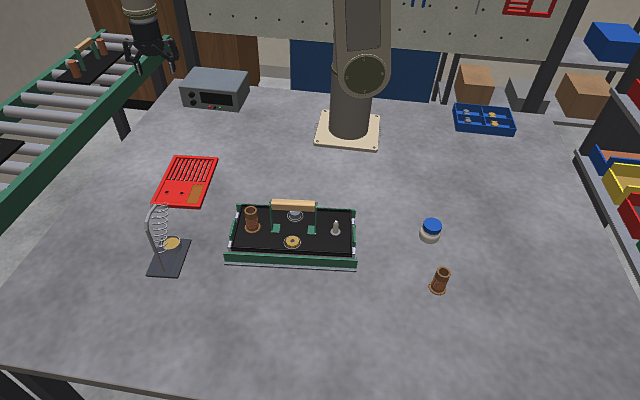

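View pics/top0.png

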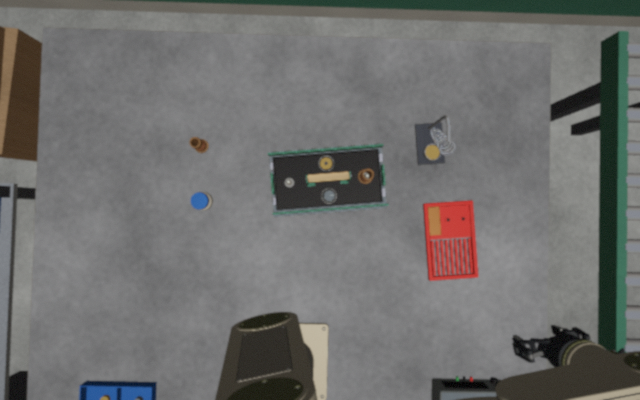

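View pics/wrist0.png

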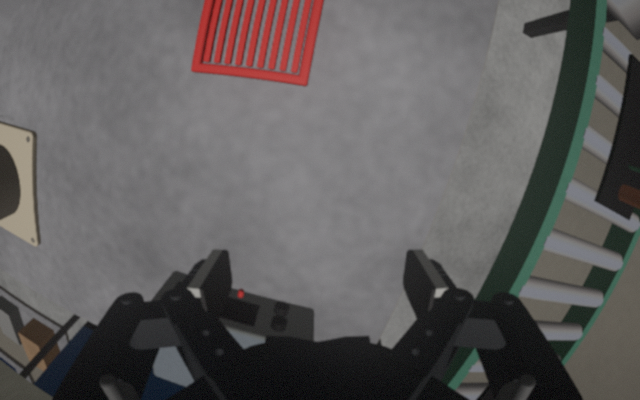

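The scene view shows the loose coil at about (440,280), the jar at (431,230), the carrier with its empty pin at (335,228), the coil on it at (251,219) and the stand and radio to the left. In the top view the coil is at (199,144), the empty pin at (290,182), the full pin at (367,176) and the handle at (328,178).

```bash
cat > h.py <<'E'
import numpy as np, cv2
from scipy.spatial.transform import Rotation as Ro
def ray(s,u,v,fish=False):
    R=Ro.from_euler('xyz',s["attitude"],degrees=True).as_matrix()
    x=(u-s["cx"])/s["fx"]; y=(v-s["cy"])/s["fy"]
    if fish:
        t=np.hypot(x,y); k=np.sin(t)/t if t>1e-9 else 1
        d=np.array([x*k,y*k,np.cos(t)])
    else: d=np.array([x,y,1.])
    d=R@d; return np.array(s["origin"],float),d/np.linalg.norm(d)
def plane(s,u,v,z,fish=False):
    o,d=ray(s,u,v,fish); return o+d*(z-o[2])/d[2]
def tri(*rays):
    A=0;b=0
    for o,d in rays:
        P=np.eye(3)-np.outer(d,d);A=A+P;b=b+P@o
    p=np.linalg.solve(A,b); return p,[float(np.linalg.norm((np.eye(3)-np.outer(d,d))@(p-o))) for o,d in rays]
def proj(s,p,fish=False):
    R=Ro.from_euler('xyz',s["attitude"],degrees=True).as_matrix()
    c=R.T@(np.asarray(p,float)-s["origin"])
    if fish:
        rr=np.hypot(c[0],c[1]); t=np.arctan2(rr,c[2]); return s["cx"]+s["fx"]*t*c[0]/rr, s["cy"]+s["fy"]*t*c[1]/rr
    return s["cx"]+s["fx"]*c[0]/c[2], s["cy"]+s["fy"]*c[1]/c[2]
def shift(st,p,rpy):
    """tool-frame shift (m) & rotvec (rad) from state pose to goal"""
    R0=Ro.from_euler('xyz',st["tcp_rot"],degrees=True); R1=Ro.from_euler('xyz',rpy,degrees=True)
    return np.round(R0.inv().apply(np.asarray(p)-st["tool_pos"])/1000,4), np.round((R0.inv()*R1).as_rotvec(),4)
E
python3 - <<'E'
from h import *
for n,(a,b,c,d) in {"scene":(100,400,500,310),"top":(170,120,410,220)}.items():
    pass
s=cv2.imread("pics/scene0.png"); t=cv2.imread("pics/top0.png")
cv2.imwrite("pics/c1.png",np.vstack([cv2.resize(t[130:225,180:400],None,fx=3.6,fy=3.6,interpolation=cv2.INTER_CUBIC)]))
cv2.imwrite("pics/c2.png",cv2.resize(s[190:300,215:465],None,fx=3.2,fy=3.2,interpolation=cv2.INTER_CUBIC))
E
```

```text
(no output)
```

View pics/c1.png

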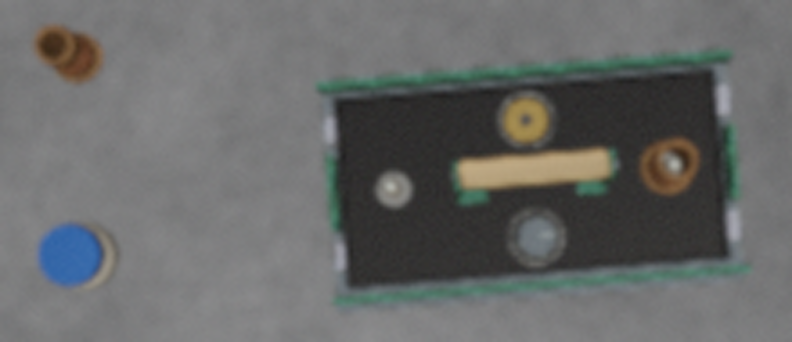

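View pics/c2.png

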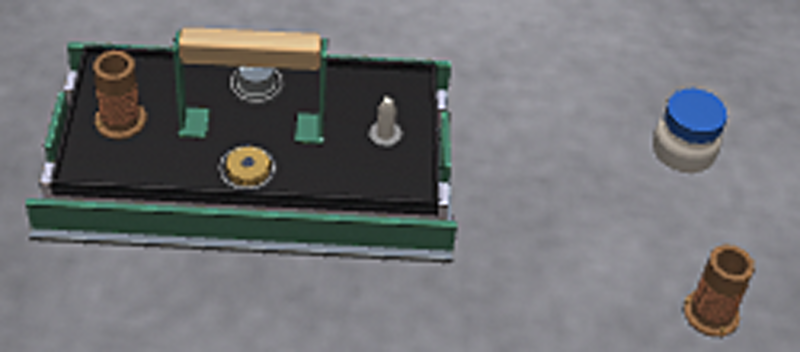

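```bash
python3 - <<'E'
from h import *
from bench import r
S=r.snapshot("scene");T=r.snapshot("top")
t=lambda u,v:(180+u/3.6,130+v/3.6)
s=lambda u,v:(215+u/3.2,190+v/3.2)
for n,z,a,b in [("coiltop",66,(55,46),(732,263)),("pintip",78,(394,187),(388,98)),("coilB top",104,(660,163),(114,66)),("wheel top",48,(526,119),(248,163)),("knobtop",58,(536,237),(257,76))]:
    A=t(*a);B=s(*b)
    print(n,plane(T,*A,z).round(1),plane(S,*B,z).round(1),tri(ray(T,*A),ray(S,*B)))
print("handle",plane(T,*t(535,169),140).round(1), [plane(T,*t(*q),140).round(1) for q in[(457,174),(613,164)]])
print("jar",plane(T,*t(72,255),52))
E
```

```text
coiltop [609.8 271.2  66. ] [615.8 274.9  66. ] (array([610.93381187, 275.1380087 ,  59.10631651]), [1.7500828188110669, 1.750082818811114])
pintip [508.    8.3  78. ] [510.1  13.8  78. ] (array([507.90730365,  11.10770518,  75.12226459]), [2.590771847050331, 2.5907718470503127])
coilB top [ 529.4 -189.9  104. ] [ 537.4 -198.5  104. ] (array([ 531.11017356, -195.55772576,   97.72572582]), [5.03124080061351, 5.031240800613507])
wheel top [565.7 -90.8  48. ] [569.6 -87.4  48. ] (array([565.99931555, -89.55327505,  43.39860358]), [1.3430611009505398, 1.3430611009505409])
knobtop [ 473.6 -100.7   58. ] [485.9 -95.9  58. ] (array([473.84997187, -99.69883168,  44.82053298]), [1.3468054707692867, 1.3468054707692587])
handle [519.6 -96.5 140. ] [array([514.6, -40.8, 140. ]), array([ 524.7, -152.3,  140. ])]
jar [450.48752546 256.99759562  52.        ]
```

Rough positions from the two views: coil (612, 273), empty pin (509, 11), handle (520, -95), carrier yaw about 5.5°. The heights triangulate to within a few mm. I'll fly over the coil at a tool yaw of 95.5°, so the jaws lie along the carrier's x, and look from the wrist.

>>> {"fn": "jog_arm", "kwargs": {
  "targets": [
    [0.0276, -0.029, 0, 0, 0, -0.12, 0],
    [0.0552, -0.058, 0, 0, 0, -0.24, 0],
    [0.0828, -0.087, 0, 0, 0, -0.36, 0],
    [0.1104, -0.116, 0, 0, 0, -0.48, 0],
    [0.138, -0.145, 0, 0, 0, -0.6, 0]
  ]
}}

```text
time: 0.67
tool_pos: [255.9, -399.3, 205.1]
tcp_rot: [-180.0, -0.0, 50.3]
ft_force: [0.7, -0.3, 0.2]
finger_gap: 85.5
```

```bash
python3 - <<'E'
from h import *
from bench import r
st=r.sense(); print(st["tool_pos"],st["tcp_rot"],st["time"]); print(shift(st,[612,273,200],[180,0,95.5]))
E
```

```text
[ 255.86842126 -399.26216612  205.08802395] [-1.79990963e+02 -1.24469348e-02  5.03123758e+01] 0.6667
(array([ 0.7448, -0.1553,  0.0053]), array([-1.000e-04, -3.000e-04, -7.887e-01]))
```

>>> {"fn": "jog_arm", "kwargs": {
  "targets": [
    [0.0392, -0.0082, 0, 0, 0, -0.12, 0],
    [0.0784, -0.0164, 0, 0, 0, -0.24, 0],
    [0.1176, -0.0246, 0, 0, 0, -0.36, 0],
    [0.1568, -0.0328, 0, 0, 0, -0.48, 0],
    [0.196, -0.041, 0, 0, 0, -0.6, 0]
  ]
}}

```text
time: 1.08
tool_pos: [350.5, -222.7, 205.6]
tcp_rot: [180.0, 0.0, 84.7]
ft_force: [1.4, -0.4, 0.6]
finger_gap: 85.5
```

```bash
python3 - <<'E'
from h import *
from bench import r
st=r.sense(); print(st["tool_pos"],st["tcp_rot"],st["time"]); print(shift(st,[612,273,200],[180,0,95.5]))
E
```

```text
[ 350.48963185 -222.74362674  205.56593851] [1.79959946e+02 2.49540339e-02 8.46994884e+01] 1.0833
(array([0.5178, 0.2146, 0.0055]), array([ 0.0007,  0.0005, -0.1885]))
```

>>> {"fn": "jog_arm", "kwargs": {
  "targets": [
    [0.037, 0.0153, 0, 0, 0, -0.1, 0],
    [0.074, 0.0306, 0, 0, 0, -0.188, 0],
    [0.111, 0.0459, 0, 0, 0, -0.188, 0],
    [0.148, 0.0612, 0, 0, 0, -0.188, 0],
    [0.185, 0.0765, 0, 0, 0, -0.188, 0]
  ]
}}

```text
time: 1.5
tool_pos: [444.9, -45.8, 205.7]
tcp_rot: [180.0, 0.0, 95.2]
ft_force: [0.8, -0.3, 0.2]
finger_gap: 85.7
```

```bash
python3 - <<'E'
from h import *
from bench import r
st=r.sense(); print(st["tool_pos"],st["tcp_rot"],st["time"]); print(shift(st,[612,273,200],[180,0,95.5]))
s=r.snapshot("wrist"); cv2.imwrite("pics/w1.png",s["pixels"][:,:,::-1])
print(s["origin"],s["attitude"])
E
```

```text
[444.86246596 -45.83925161 205.65090077] [1.79951639e+02 2.07047031e-02 9.51654389e+01] 1.5
(array([0.3025, 0.1952, 0.0057]), array([ 0.0008,  0.0004, -0.0058]))
[439.22046526  26.89292715 375.04719127] [ 1.62999457e+02 -5.35641575e-02  5.15206234e+00]
```

View pics/w1.png

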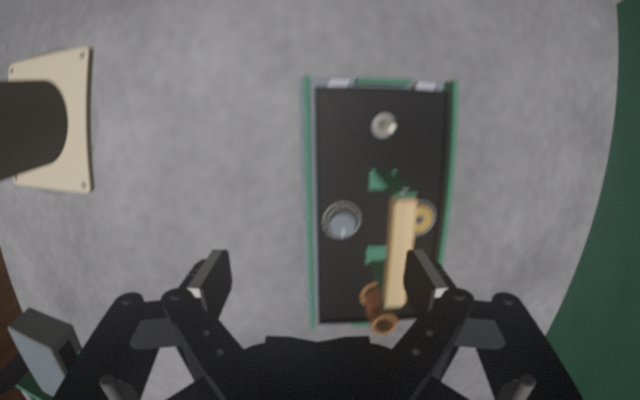

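The wrist view shows the whole carrier: empty pin at (383,124), handle bar from (404,198) to (395,303), knob at (342,219), and the carrier's edges nearly along the image columns.

```bash
python3 - <<'E'
import cv2
t=cv2.imread("pics/w1.png")
cv2.imwrite("pics/w1c.png",cv2.resize(t[70:335,295:465],None,fx=2.2,fy=2.2,interpolation=cv2.INTER_CUBIC))
cv2.imwrite("pics/w1p.png",cv2.resize(t[100:150,350:420],None,fx=8,fy=8,interpolation=cv2.INTER_CUBIC))
E
```

```text
(no output)
```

View pics/w1c.png

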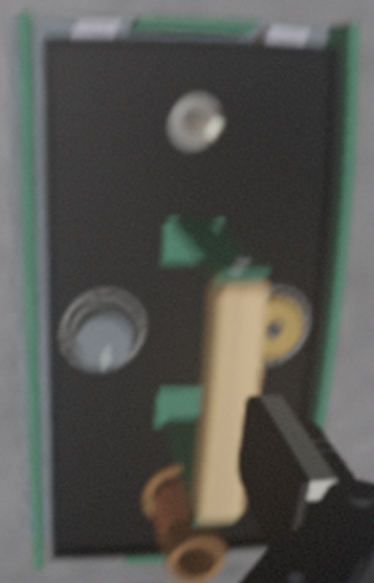

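View pics/w1p.png

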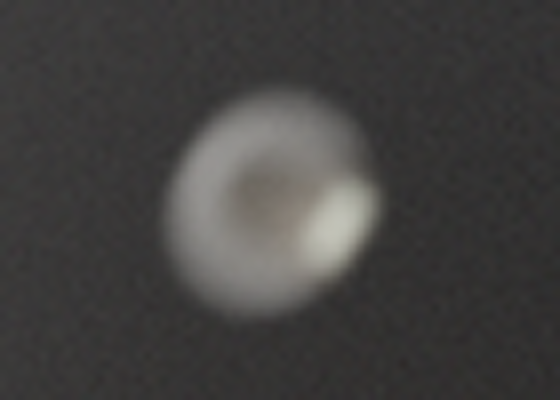

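>>> {"fn": "jog_arm", "kwargs": {
  "targets": [
    [0.033, 0.021, 0, 0, 0, 0, 0],
    [0.066, 0.042, 0, 0, 0, 0, 0],
    [0.099, 0.063, 0, 0, 0, 0, 0],
    [0.132, 0.084, 0, 0, 0, 0, 0],
    [0.165, 0.105, 0, 0, 0, 0, 0]
  ]
}}

```text
time: 1.97
tool_pos: [534.6, 127.8, 205.3]
tcp_rot: [180.0, 0.0, 95.2]
ft_force: [0.4, 0.1, 1.1]
finger_gap: 85.2
```

>>> {"fn": "jog_arm", "kwargs": {
  "targets": [
    [0.034, 0.0225, 0, 0, 0, 0, 0],
    [0.068, 0.045, 0, 0, 0, 0, 0],
    [0.102, 0.0675, 0, 0, 0, 0, 0],
    [0.137, 0.09, 0.003, 0, 0, 0, 0],
    [0.137, 0.09, 0.006, 0, 0, 0, 0]
  ]
}}

```text
time: 2.38
tool_pos: [612.0, 276.5, 195.5]
tcp_rot: [-179.8, -0.1, 95.4]
ft_force: [-0.5, -0.7, -2.1]
finger_gap: 85.3
```

```bash
python3 - <<'E'
from h import *
from bench import r
st=r.sense(); print(st["tool_pos"],st["tcp_rot"],st["time"])
s=r.snapshot("wrist"); cv2.imwrite("pics/w2.png",s["pixels"][:,:,::-1])
print(s["origin"],s["attitude"])
E
```

```text
[612.01820272 276.4884437  195.54879763] [-1.79809522e+02 -8.26324718e-02  9.53921364e+01] 2.3833
[606.79900154 348.9564182  365.09483672] [163.10207664   0.18332792   5.37941872]
```

View pics/w2.png

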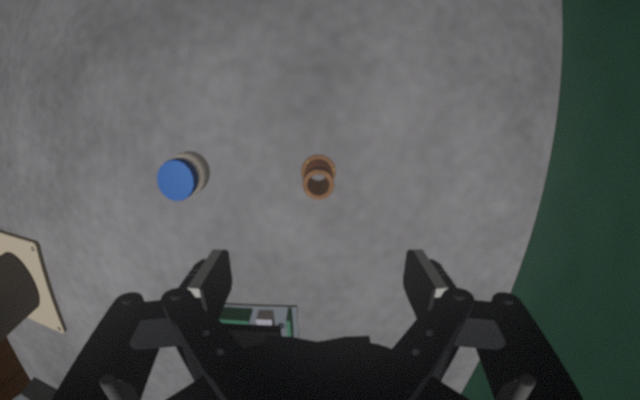

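The coil is now at (319,175) in the wrist image, with its top ring at about (319,184). The jar at (178,180) is well clear.

```bash
python3 - <<'E'
from h import *
from bench import r
t=cv2.imread("pics/w2.png")
cv2.imwrite("pics/w2c.png",cv2.resize(t[145:210,285:355],None,fx=8,fy=8,interpolation=cv2.INTER_CUBIC))
W1=dict(fx=309.70691628693146,fy=309.70691628693146,cx=317.15830328337853,cy=197.70659193283475,origin=np.array([439.22046526,26.89292715,375.04719127]),attitude=np.array([162.999457,-.0535641,5.152062]))
P=lambda u,v:(350+u/8-.5,100+v/8-.5)
print("pin base",plane(W1,*P(270,203),40,True),"tip",plane(W1,*P(345,224),78,True))
C=lambda u,v:(295+u/2.2-.5,70+v/2.2-.5)
print("bar near end",plane(W1,*C((219+268)/2,281),140,True))
a=plane(W1,*C(219,281),140,True);b=plane(W1,*C(268,279),140,True);print(a,b)
for e in [(52,55),(57,545),(332,55)]: print(plane(W1,*C(*e),47,True))
E
```

```text
pin base [513.02741671  14.0243827   40.        ] tip [514.30180704  14.09992569  78.        ]
bar near end [517.35390108 -37.82758295 140.        ]
[507.89549362 -38.68037575 140.        ] [526.8689206  -36.18605316 140.        ]
[439.4629376  38.9507696  47.       ]
[ 467.78836911 -238.33372124   47.        ]
[578.56841314  58.07998201  47.        ]
```

View pics/w2c.png

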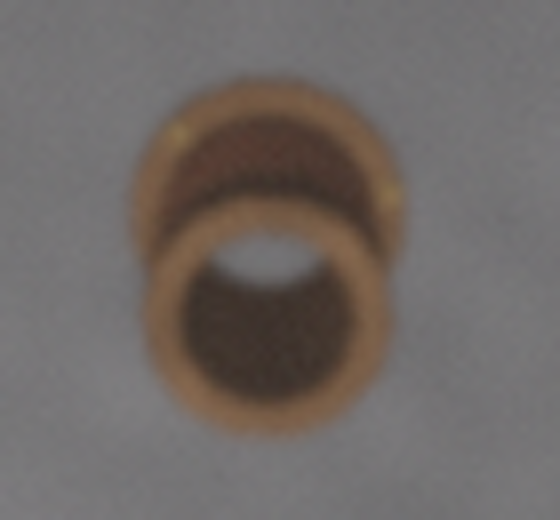

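```bash
python3 - <<'E'
from h import *
from bench import r
s=r.snapshot("wrist");st=r.sense()
C=lambda u,v:(285+u/8-.5,145+v/8-.5)
p=plane(s,*C(267,315),66,True);q=plane(s,*C(269,214),4,True)
print(p,q,st["tool_pos"],st["tcp_rot"])
print("flange w",np.linalg.norm(plane(s,*C(133,214),4,True)-plane(s,*C(405,214),4,True)),"tube w",np.linalg.norm(plane(s,*C(145,315),66,True)-plane(s,*C(390,315),66,True)))
m=(p+q)/2; print(shift(st,[m[0],m[1],45-19],[180,0,95.5]))
E
```

```text
[612.3733894  269.62402985  66.        ] [612.55784568 269.18049879   4.        ] [610.59140069 271.57217612 196.4485441 ] [-1.79761885e+02  6.57313987e-02  9.52888888e+01]
flange w 40.48047492948134 tube w 30.506814233444803
(array([-0.0021,  0.0024,  0.1704]), array([-0.0042,  0.0011, -0.0037]))
```

>>> {"fn": "jog_arm", "kwargs": {
  "targets": [
    [-0.001, 0.001, 0.03, 0, 0, 0, 0],
    [-0.002, 0.002, 0.062, 0, 0, 0, 0],
    [-0.002, 0.002, 0.095, 0, 0, 0, 0],
    [-0.002, 0.002, 0.125, 0, 0, 0, 0],
    [-0.002, 0.002, 0.145, 0, 0, 0, 0]
  ]
}}

```text
time: 2.9
tool_pos: [611.8, 266.5, 51.7]
tcp_rot: [-179.8, 0.1, 95.1]
ft_force: [-0.4, -0.8, -0.8]
finger_gap: 85.3
```

>>> {"fn": "jog_arm", "kwargs": {
  "targets": [
    [0, 0, 0.01, 0, 0, 0, 0],
    [0, 0, 0.019, 0, 0, 0, 0],
    [0, 0, 0.023, 0, 0, 0, 0.1],
    [0, 0, 0.025, 0, 0, 0, 0.2],
    [0, 0, 0.025, 0, 0, 0, 0.3]
  ]
}}

```text
time: 3.32
tool_pos: [614.4, 268.7, 30.8]
tcp_rot: [179.9, -0.0, 95.1]
ft_force: [0.2, 0.2, 0.6]
finger_gap: 60.2
```

```bash
python3 - <<'E'
from h import *
from bench import r
st=r.sense(); print(st["tool_pos"],st["tcp_rot"],st["time"],st["finger_gap"])
s=r.snapshot("wrist"); cv2.imwrite("pics/w3.png",s["pixels"][:,:,::-1])
E
```

```text
[614.44861731 268.71188475  30.80387497] [ 1.79888433e+02 -2.48058992e-02  9.51423095e+01] 3.3167 60.210351952917165
```

View pics/w3.png

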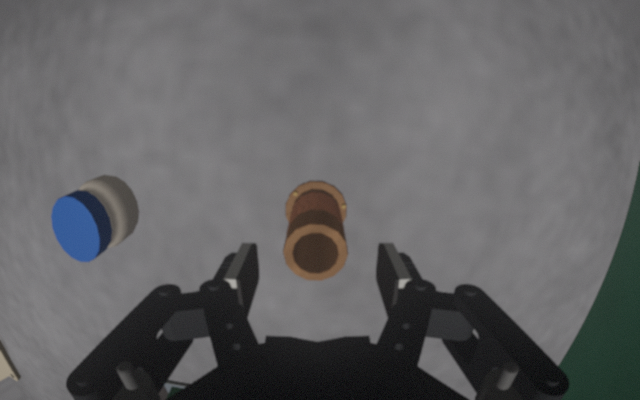

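The coil's top at (316,250) sits centred between the fingers at (247,..) and (388,..). Closing gently.

>>> {"fn": "jog_arm", "kwargs": {
  "targets": [
    [0, 0, 0, 0, 0, 0, 0.4],
    [0, 0, 0, 0, 0, 0, 0.5],
    [0, 0, 0, 0, 0, 0, 0.6],
    [0, 0, 0, 0, 0, 0, 0.7],
    [0, 0, 0, 0, 0, 0, 0.8]
  ],
  "newtons": 30
}}

```text
time: 3.78
tool_pos: [614.0, 268.9, 30.4]
tcp_rot: [179.9, -0.0, 95.2]
ft_force: [-1.0, -0.5, 5.4]
finger_gap: 30.0
```

>>> {"fn": "jog_arm", "kwargs": {
  "targets": [
    [0, 0, 0, 0, 0, 0, 0.9],
    [0, 0, 0, 0, 0, 0, 1],
    [0, 0, 0, 0, 0, 0, 1],
    [0, 0, 0, 0, 0, 0, 1],
    [0, 0, 0, 0, 0, 0, 1]
  ],
  "newtons": 30
}}

```text
time: 4.2
tool_pos: [614.0, 268.9, 30.4]
tcp_rot: [179.9, -0.0, 95.2]
ft_force: [-0.9, 0.9, 5.3]
finger_gap: 30.6
```

```bash
python3 - <<'E'
from h import *
from bench import r
st=r.sense(); print(st["tool_pos"],st["tcp_rot"],st["time"],st["finger_gap"],st["ft_force"])
s=r.snapshot("wrist"); cv2.imwrite("pics/w4.png",s["pixels"][:,:,::-1]); print(s["origin"],s["attitude"])
st=r.sense(); print(st["tool_pos"])
cv2.imwrite("pics/w4c.png",cv2.resize(s["pixels"][160:300,240:400,::-1],None,fx=4,fy=4,interpolation=cv2.INTER_CUBIC))
E
```

```text
[614.02279379 268.92573819  30.372273  ] [ 1.79936255e+02 -2.12061716e-02  9.51652205e+01] 4.2 30.60370427196154 [-0.86367121  0.88541394  5.25168719]
[608.35395032 341.53652939 199.82382266] [ 1.63040911e+02 -7.21775488e-02  5.15033575e+00]
[614.03218175 268.93569269  30.36846271]
```

View pics/w4c.png

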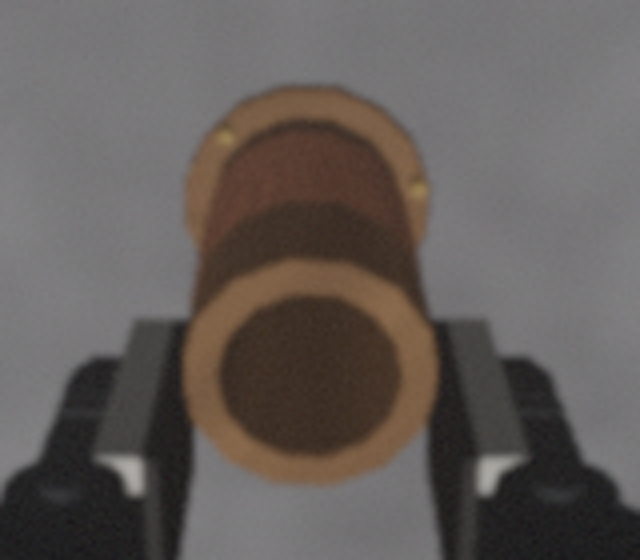

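```bash
python3 - <<'E'
from h import *
from bench import r
s=r.snapshot("wrist");st=r.sense()
C=lambda u,v:(240+u/4-.5,160+v/4-.5)
p=plane(s,*C(310,371),66,True); q=plane(s,*C(308,193),4,True)
print(p,q,st["tool_pos"],st["tcp_rot"],st["time"])
R=Ro.from_euler('xyz',st["tcp_rot"],degrees=True)
print("coil in tool",R.inv().apply(p-st["tool_pos"]),R.inv().apply(q-st["tool_pos"]))
E
```

```text
[614.58004897 273.48797431  66.        ] [614.1521042 275.059575    4.       ] [614.03862834 268.93882271  30.37587563] [ 1.79934624e+02 -2.16390307e-02  9.51642223e+01] 4.3
coil in tool [  4.49540596   0.98934047 -35.62132345] [ 6.075731    0.63384996 26.37891256]
```

>>> {"fn": "jog_arm", "kwargs": {
  "targets": [
    [0, 0, -0.005, 0, 0, 0, 1],
    [0, 0, -0.02, 0, 0, 0, 1],
    [0, 0, -0.045, 0, 0, 0, 1],
    [0, 0, -0.075, 0, 0, 0, 1],
    [0, 0, -0.1, 0, 0, 0, 1]
  ]
}}

```text
time: 4.72
tool_pos: [613.6, 268.6, 132.0]
tcp_rot: [180.0, -0.0, 95.2]
ft_force: [0.7, 0.2, -0.1]
finger_gap: 30.4
```

The coil is held (gap 30.4). It sits about 5 mm along tool x from the TCP, because the hover picture was taken before the arm had settled. Moving to hover over the pin.

```bash
python3 - <<'E'
from h import *
from bench import r
st=r.sense(); print(st["tool_pos"]); print(shift(st,[514,8.8,145],[180,0,95.3]))
E
```

```text
[613.61884795 268.6491515  131.99871979]
(array([-0.2498, -0.1226, -0.0131]), array([ 0.0006, -0.0001, -0.0025]))
```

>>> {"fn": "jog_arm", "kwargs": {
  "targets": [
    [-0.02, -0.01, -0.005, 0, 0, 0, 1],
    [-0.05, -0.025, -0.013, 0, 0, 0, 1],
    [-0.085, -0.042, -0.013, 0, 0, 0, 1],
    [-0.12, -0.059, -0.013, 0, 0, 0, 1],
    [-0.155, -0.076, -0.013, 0, 0, 0, 1]
  ]
}}

```text
time: 5.13
tool_pos: [551.2, 106.2, 143.7]
tcp_rot: [179.9, 0.0, 95.2]
ft_force: [0.7, 0.1, 0.2]
finger_gap: 30.4
```

>>> {"fn": "jog_arm", "kwargs": {
  "targets": [
    [-0.034, -0.0165, 0, 0, 0, 0, 1],
    [-0.062, -0.03, 0, 0, 0, 0, 1],
    [-0.082, -0.04, 0, 0, 0, 0, 1],
    [-0.0948, -0.0466, 0, 0, 0, 0, 1],
    [-0.0948, -0.0466, 0, 0, 0, 0, 1]
  ]
}}

```text
time: 5.55
tool_pos: [513.3, 6.2, 143.6]
tcp_rot: [180.0, 0.1, 95.0]
ft_force: [0.2, 0.6, -0.2]
finger_gap: 29.9
```

>>> {"fn": "jog_arm", "kwargs": {
  "targets": [
    [0, 0, 0, 0, 0, 0, 1],
    [0, 0, 0, 0, 0, 0, 1],
    [0, 0, 0, 0, 0, 0, 1]
  ]
}}

```text
time: 5.8
tool_pos: [514.3, 9.6, 142.8]
tcp_rot: [180.0, -0.0, 95.2]
ft_force: [1.0, 1.0, -0.0]
finger_gap: 30.2
```

```bash
python3 - <<'E'
from h import *
from bench import r
st=r.sense(); print(st["tool_pos"],st["tcp_rot"],st["time"],st["finger_gap"],st["ft_force"])
s=r.snapshot("wrist"); cv2.imwrite("pics/w5.png",s["pixels"][:,:,::-1]); print(s["origin"],s["attitude"])
cv2.imwrite("pics/w5c.png",cv2.resize(s["pixels"][110:300,240:400,::-1],None,fx=4,fy=3.1,interpolation=cv2.INTER_CUBIC))
s=r.snapshot("scene");cv2.imwrite("pics/s5.png",cv2.resize(s["pixels"][150:290,220:400,::-1],None,fx=4,fy=4,interpolation=cv2.INTER_CUBIC))
E
```

```text
[514.26931457   9.62461654 142.82844762] [ 1.79969027e+02 -9.14106426e-03  9.52051495e+01] 5.8 30.23075792265526 [ 1.00134888  0.96231041 -0.03284631]
[508.64088639  82.27791604 312.25554063] [ 1.63029493e+02 -3.79755132e-02  5.19411050e+00]
```

View pics/w5.png

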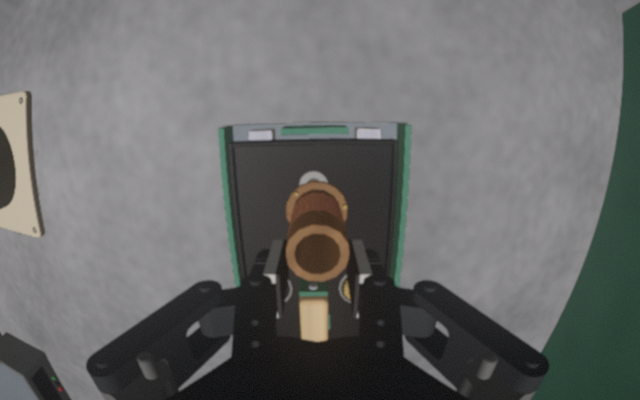

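View pics/s5.png

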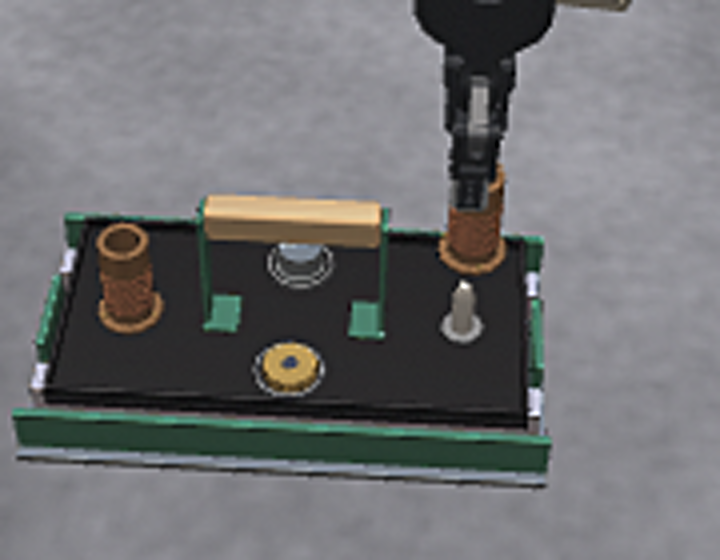

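```bash
python3 - <<'E'
import cv2
t=cv2.imread("pics/w5.png")
cv2.imwrite("pics/w5p.png",cv2.resize(t[160:230,275:360],None,fx=8,fy=8,interpolation=cv2.INTER_CUBIC))
E
```

```text
(no output)
```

View pics/w5p.png

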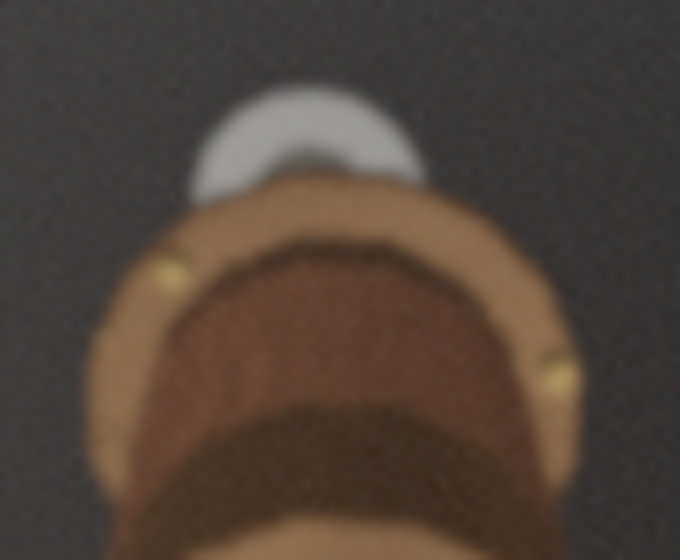

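```bash
python3 - <<'E'
from h import *
from bench import r
s=r.snapshot("wrist");st=r.sense(); print(st["tool_pos"],st["time"])
C=lambda u,v:(275+u/8-.5,160+v/8-.5)
print("pin",plane(s,*C(309,203),39,True), "ringdia",np.linalg.norm(plane(s,*C(190,203),39,True)-plane(s,*C(428,203),39,True)))
zb=st["tool_pos"][2]-30.4
q=plane(s,*C(335,418),zb+4,True);print("flange",q,np.linalg.norm(plane(s,*C(85,418),zb+4,True)-plane(s,*C(585,418),zb+4,True)))
p=plane(s,318.3,251.5,zb+66,True);print("top",p)
R=Ro.from_euler('xyz',st["tcp_rot"],degrees=True)
print("coil in tool",R.inv().apply(p-st["tool_pos"]),R.inv().apply(q-st["tool_pos"]))
E
```

```text
[514.03649274   9.62774297 142.38134102] 5.95
pin [511.37686802  11.2053416   39.        ] ringdia 27.108448218377273
flange [514.3709724   12.91035125 115.98134102] 42.096908271201244
top [515.28708187  14.63531861 177.98134102]
coil in tool [  4.87823376   1.69640726 -35.59950596] [ 3.23442905  0.63613827 26.40040133]
```

```bash
python3 - <<'E'
from h import *
from bench import r
s=r.snapshot("scene")
print(plane(s,338.1,212.5,115.5), plane(s,335.4,220.8,78), plane(s,335.1,231.2,39))
st=r.sense(); print(shift(st,st["tool_pos"]+[-3,-2,-45],[180,0,95.3]))
E
```

```text
[517.14623362  16.89049031 115.5       ] [511.07654341  11.75064178  78.        ] [511.50720233  13.31702959  39.        ]
(array([-0.0017, -0.0032,  0.045 ]), array([-0.0003, -0.0001, -0.0014]))
```

>>> {"fn": "jog_arm", "kwargs": {
  "targets": [
    [-0.002, -0.003, 0.004, 0, 0, 0, 1],
    [-0.0026, -0.0042, 0.014, 0, 0, 0, 1],
    [-0.0026, -0.0042, 0.022, 0, 0, 0, 1],
    [-0.0026, -0.0042, 0.025, 0, 0, 0, 1],
    [-0.0026, -0.0042, 0.025, 0, 0, 0, 1]
  ]
}}

```text
time: 6.42
tool_pos: [508.6, 5.9, 115.4]
tcp_rot: [-179.8, -0.0, 95.1]
ft_force: [0.3, -0.7, -1.1]
finger_gap: 30.4
```

```bash
python3 - <<'E'
from h import *
from bench import r
st=r.sense(); print(st["tool_pos"],st["time"],st["finger_gap"],st["ft_force"])
s=r.snapshot("wrist"); print(s["origin"],s["attitude"])
a=cv2.resize(s["pixels"][160:230,275:360,::-1],None,fx=8,fy=8,interpolation=cv2.INTER_CUBIC);cv2.imwrite("pics/w6p.png",a)
s=r.snapshot("scene");cv2.imwrite("pics/s6.png",cv2.resize(s["pixels"][185:245,300:380,::-1],None,fx=9,fy=9,interpolation=cv2.INTER_CUBIC))
E
```

```text
[508.59881708   5.9273227  115.41768604] 6.4167 30.441449606288547 [ 0.34375454 -0.69164459 -1.11784843]
[503.64962559  78.56998867 284.88328833] [163.05259031   0.16948857   5.13531092]
```

View pics/w6p.png

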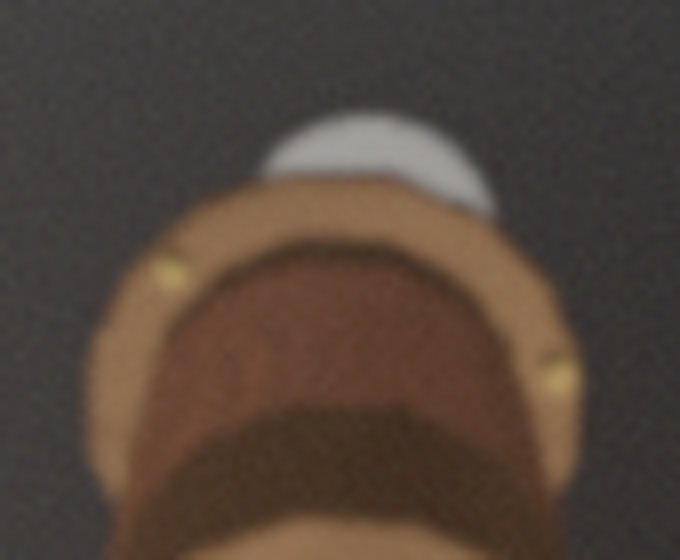

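View pics/s6.png

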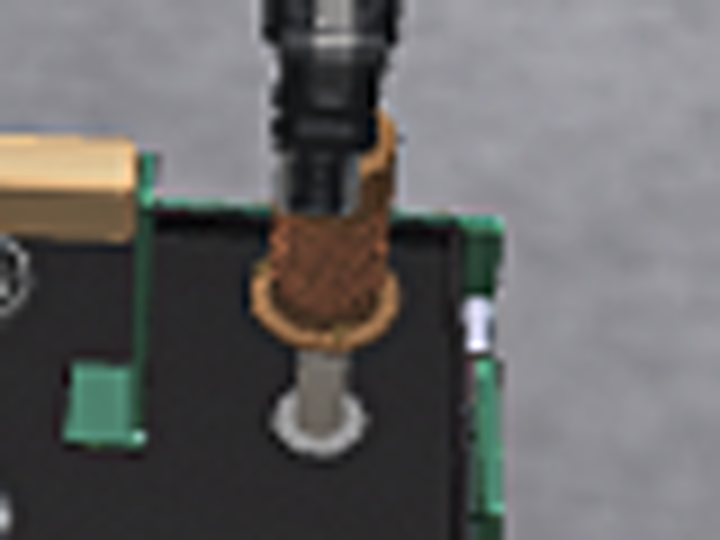

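>>> {"fn": "jog_arm", "kwargs": {
  "targets": [
    [0, 0, 0, 0, 0, 0, 1],
    [0, 0, 0, 0, 0, 0, 1],
    [0, 0, 0, 0, 0, 0, 1],
    [0, 0, 0, 0, 0, 0, 1]
  ]
}}

```text
time: 6.85
tool_pos: [510.2, 5.9, 117.7]
tcp_rot: [180.0, 0.0, 95.2]
ft_force: [0.3, -0.2, -0.4]
finger_gap: 30.3
```

```bash
python3 - <<'E'
from h import *
from bench import r
st=r.sense(); print(st["tool_pos"],st["time"],st["finger_gap"],st["ft_force"])
s=r.snapshot("wrist"); print(s["origin"],s["attitude"])
a=cv2.resize(s["pixels"][160:230,275:360,::-1],None,fx=8,fy=8,interpolation=cv2.INTER_CUBIC);cv2.imwrite("pics/w7p.png",a)
s=r.snapshot("scene");cv2.imwrite("pics/s7.png",cv2.resize(s["pixels"][185:245,300:380,::-1],None,fx=9,fy=9,interpolation=cv2.INTER_CUBIC))
E
```

```text
[510.19050807   5.86025793 117.74072214] 6.85 30.327374378131008 [ 0.26330536 -0.17171677 -0.38114126]
[504.60802176  78.53053847 287.16415011] [ 1.63013012e+02 -4.14827016e-02  5.14350716e+00]
```

View pics/w7p.png

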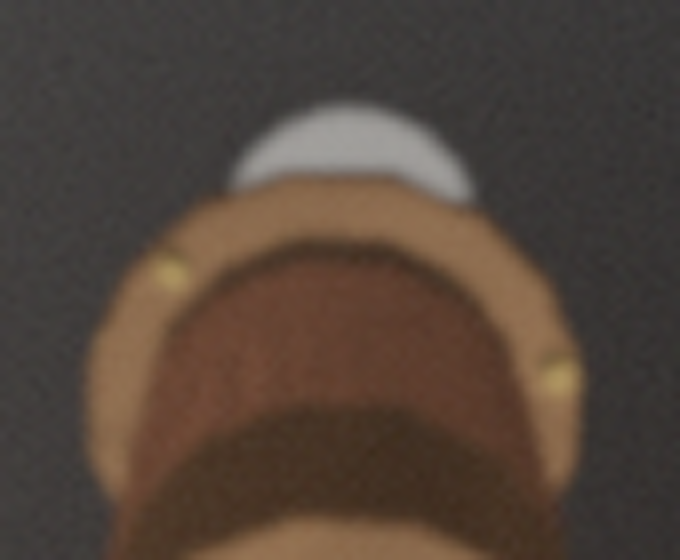

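View pics/s7.png

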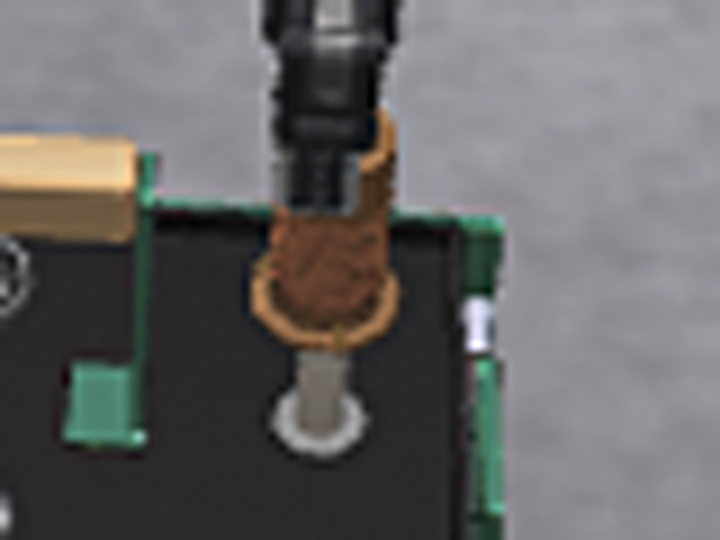

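```bash
python3 - <<'E'
from h import *
from bench import r
s=r.snapshot("wrist");st=r.sense(); print(st["tool_pos"],st["time"])
C=lambda u,v:(275+u/8-.5,160+v/8-.5)
# radius in px from ring 27.1 mm
c=plane(s,*C(352,230),39,True)
top=plane(s,*C(352,102),39,True); pin=top.copy(); d=(c-top)/np.linalg.norm(c-top); pin=top+13.55*d
zb=st["tool_pos"][2]-30.4
q=plane(s,*C(335,418),zb+4,True)
print("wrist pin",pin,"flange",q,"d",pin-q)
S=r.snapshot("scene"); E=lambda u,v:(300+u/9-.5,185+v/9-.5)
a=plane(S,*E(321,420),39);b=plane(S,*E(326,298),zb+4);print("scene",a,b,a-b)
E
```

```text
[510.02446136   5.85061618 117.5425528 ] 7.0
wrist pin [511.81218876  11.40558224  39.        ] flange [510.34952561   9.09685576  91.1425528 ] d [  1.46266315   2.30872648 -52.1425528 ]
scene [511.36428142  13.47406109  39.        ] [512.32328336  11.93034334  91.1425528 ] [ -0.95900194   1.54371775 -52.1425528 ]
```

>>> {"fn": "jog_arm", "kwargs": {
  "targets": [
    [0.001, 0.0002, 0.002, 0, 0, 0, 1],
    [0.0019, 0.0002, 0.006, 0, 0, 0, 1],
    [0.0019, 0.0002, 0.011, 0, 0, 0, 1],
    [0.0019, 0.0002, 0.016, 0, 0, 0, 1],
    [0.0019, 0.0002, 0.02, 0, 0, 0, 1]
  ]
}}

```text
time: 7.47
tool_pos: [509.5, 7.8, 96.3]
tcp_rot: [-179.9, -0.0, 95.2]
ft_force: [0.3, -0.2, -0.4]
finger_gap: 30.2
```

```bash
python3 - <<'E'
from h import *
from bench import r
st=r.sense(); print(st["tool_pos"],st["time"],st["finger_gap"],st["ft_force"],st["wrist_torque"])
s=r.snapshot("scene");cv2.imwrite("pics/s8.png",cv2.resize(s["pixels"][185:245,300:380,::-1],None,fx=9,fy=9,interpolation=cv2.INTER_CUBIC))
E
```

```text
[509.45506689   7.84684664  96.3135774 ] 7.4667 30.160679971236107 [ 0.29720612 -0.22093317 -0.42414991] [-0.01817792 -0.00033404  0.00797819]
```

View pics/s8.png

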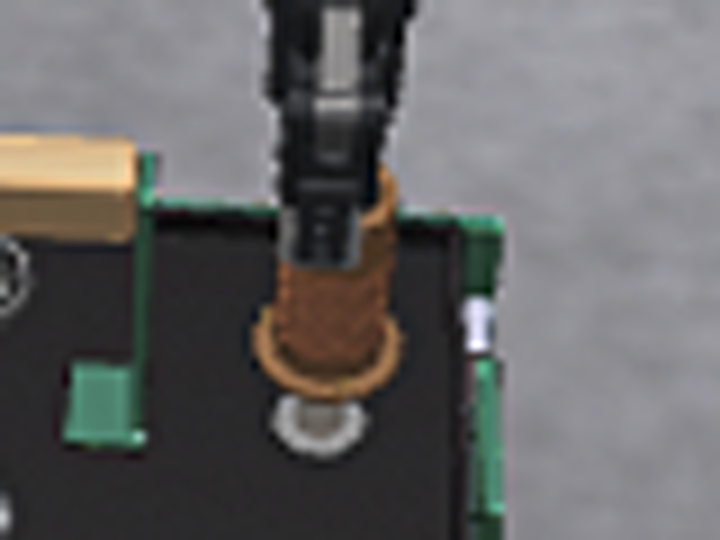

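The pin is inside the bore with no force. Continuing down.

>>> {"fn": "jog_arm", "kwargs": {
  "targets": [
    [0, 0, 0.004, 0, 0, 0, 1],
    [0, 0, 0.009, 0, 0, 0, 1],
    [0, 0, 0.014, 0, 0, 0, 1],
    [0, 0, 0.019, 0, 0, 0, 1],
    [0, 0, 0.022, 0, 0, 0, 1]
  ]
}}

```text
time: 7.93
tool_pos: [509.6, 7.8, 74.4]
tcp_rot: [-180.0, -0.0, 95.2]
ft_force: [-0.4, 0.2, -0.7]
finger_gap: 30.2
```

>>> {"fn": "jog_arm", "kwargs": {
  "targets": [
    [0, 0, 0.0005, 0, 0, 0, 1],
    [0, 0, 0.001, 0, 0, 0, 1],
    [0, 0, 0.002, 0, 0, 0, 1],
    [0, 0, 0.003, 0, 0, 0, 1],
    [0, 0, 0.003, 0, 0, 0, 1]
  ]
}}

```text
time: 8.35
tool_pos: [510.0, 7.8, 72.4]
tcp_rot: [180.0, 0.0, 95.2]
ft_force: [-0.8, 0.6, -0.0]
finger_gap: 29.9
```

```bash
python3 - <<'E'
from h import *
from bench import r
st=r.sense(); print(st["tool_pos"],st["time"],st["finger_gap"],st["ft_force"],st["wrist_torque"])
s=r.snapshot("scene");cv2.imwrite("pics/s9.png",cv2.resize(s["pixels"][185:245,300:380,::-1],None,fx=9,fy=9,interpolation=cv2.INTER_CUBIC))
E
```

```text
[510.0200325    7.76747844  72.40851441] 8.35 29.923144230794406 [-0.82081007  0.6282165  -0.04963409] [ 0.00212945 -0.03366723  0.01152649]
```

View pics/s9.png

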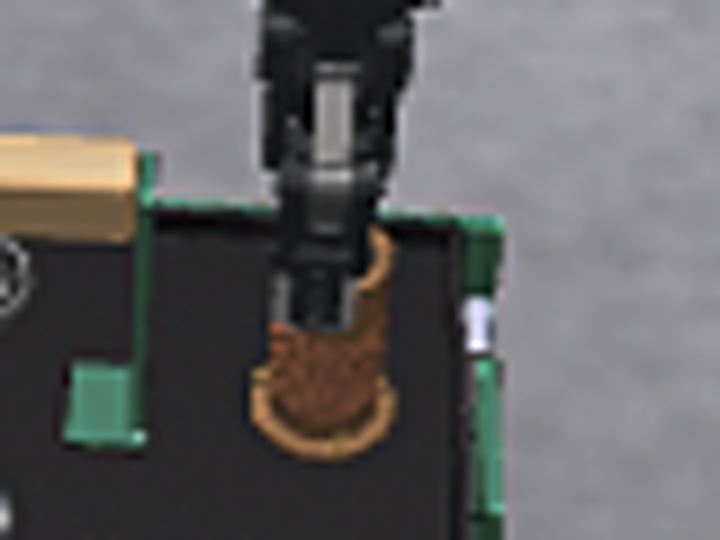

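>>> {"fn": "jog_arm", "kwargs": {
  "targets": [
    [0, 0, 0.001, 0, 0, 0, 1],
    [0, 0, 0.002, 0, 0, 0, 1],
    [0, 0, 0.0025, 0, 0, 0, 1],
    [0, 0, 0.003, 0, 0, 0, 1],
    [0, 0, 0.003, 0, 0, 0, 1]
  ]
}}

```text
time: 8.82
tool_pos: [509.9, 7.8, 69.3]
tcp_rot: [-180.0, -0.0, 95.2]
ft_force: [-0.3, -0.2, -0.4]
finger_gap: 30.3
```

>>> {"fn": "jog_arm", "kwargs": {
  "targets": [
    [0, 0, 0.0005, 0, 0, 0, 1],
    [0, 0, 0.001, 0, 0, 0, 1],
    [0, 0, 0.001, 0, 0, 0, 1]
  ]
}}

```text
time: 9.07
tool_pos: [510.0, 7.8, 68.5]
tcp_rot: [180.0, 0.0, 95.2]
ft_force: [0.4, -0.5, -0.6]
finger_gap: 30.3
```

>>> {"fn": "jog_arm", "kwargs": {
  "targets": [
    [0, 0, 0.0005, 0, 0, 0, 1],
    [0, 0, 0.001, 0, 0, 0, 1],
    [0, 0, 0.001, 0, 0, 0, 1]
  ]
}}

```text
time: 9.32
tool_pos: [510.2, 7.7, 68.3]
tcp_rot: [180.0, 0.0, 95.2]
ft_force: [-3.2, 1.3, 8.2]
finger_gap: 30.5
```

>>> {"fn": "jog_arm", "kwargs": {
  "targets": [
    [0, 0, 0.0005, 0, 0, 0, 1],
    [0, 0, 0.001, 0, 0, 0, 1],
    [0, 0, 0.001, 0, 0, 0, 1]
  ]
}}

```text
time: 9.57
tool_pos: [510.5, 7.7, 68.3]
tcp_rot: [179.9, 0.0, 95.2]
ft_force: [-7.1, 0.8, 15.8]
finger_gap: 30.2
```

Seated: contact at 68.3, as expected. Relieving the push and opening.

>>> {"fn": "jog_arm", "kwargs": {
  "targets": [
    [0, 0, -0.001, 0, 0, 0, 1],
    [0, 0, -0.0012, 0, 0, 0, 0.7],
    [0, 0, -0.0012, 0, 0, 0, 0.55],
    [0, 0, -0.0012, 0, 0, 0, 0.4],
    [0, 0, -0.0012, 0, 0, 0, 0.3]
  ]
}}

```text
time: 9.98
tool_pos: [509.8, 7.8, 67.2]
tcp_rot: [-180.0, -0.0, 95.2]
ft_force: [0.2, -1.0, -0.1]
finger_gap: 59.5
```

>>> {"fn": "jog_arm", "kwargs": {
  "targets": [
    [0, 0, -0.001, 0, 0, 0, 0.2],
    [0, 0, -0.001, 0, 0, 0, 0.15],
    [0, 0, -0.001, 0, 0, 0, 0.15]
  ]
}}

```text
time: 10.23
tool_pos: [510.0, 7.8, 68.5]
tcp_rot: [-180.0, -0.0, 95.2]
ft_force: [0.9, 0.0, 0.4]
finger_gap: 72.7
```

```bash
python3 - <<'E'
from h import *
from bench import r
st=r.sense(); print(st["tool_pos"],st["time"],st["finger_gap"],st["ft_force"],st["wrist_torque"])
s=r.snapshot("wrist"); cv2.imwrite("pics/w10.png",s["pixels"][:,:,::-1])
s=r.snapshot("scene");cv2.imwrite("pics/s10.png",cv2.resize(s["pixels"][150:290,220:400,::-1],None,fx=4,fy=4,interpolation=cv2.INTER_CUBIC))
E
```

```text
[509.95473612   7.80169168  68.53893668] 10.2333 72.70219360495753 [0.93213017 0.04987913 0.42397289] [ 0.0065843  -0.00936118 -0.01662263]
```

View pics/s10.png

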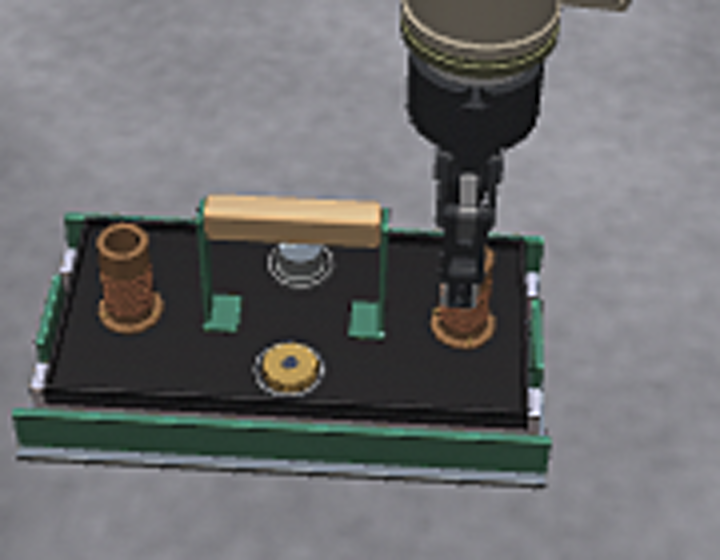

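View pics/w10.png

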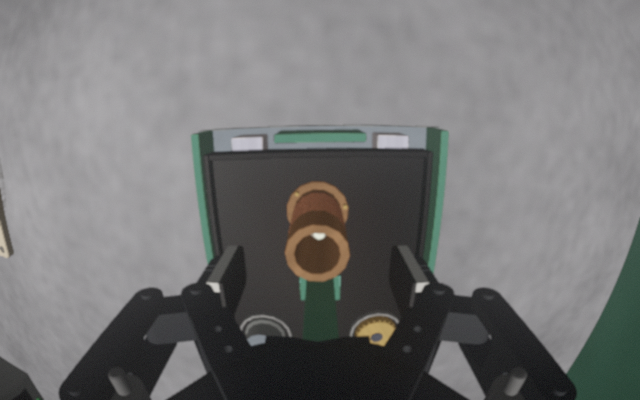

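The new coil form sits on the tray beside the pin's base. The wrist view shows the pin in its bore at (319,236). Raising and moving over the handle.

>>> {"fn": "jog_arm", "kwargs": {
  "targets": [
    [0, 0, -0.008, 0, 0, 0, 0.1],
    [0, 0, -0.03, 0, 0, 0, 0],
    [0, 0, -0.065, 0, 0, 0, 0],
    [0, 0, -0.1, 0, 0, 0, 0],
    [-0.015, 0, -0.12, 0, 0, 0, 0]
  ]
}}

```text
time: 10.75
tool_pos: [512.6, -5.7, 193.5]
tcp_rot: [179.7, -0.0, 95.3]
ft_force: [0.5, -0.8, 0.3]
finger_gap: 85.4
```

```bash
python3 - <<'E'
from h import *
from bench import r
st=r.sense(); print(st["tool_pos"]); print(shift(st,[521.5,-95.5,188],[180,0,95.5]))
E
```

```text
[512.63305715  -5.70278599 193.50127994]
(array([-0.0902,  0.0006,  0.0055]), array([ 0.0048, -0.0001, -0.0042]))
```

>>> {"fn": "jog_arm", "kwargs": {
  "targets": [
    [-0.025, 0, 0, 0, 0, 0, 0],
    [-0.055, 0.001, 0, 0, 0, 0, 0],
    [-0.08, 0.001, 0, 0, 0, 0, 0],
    [-0.09, 0.001, 0, 0, 0, 0, 0],
    [-0.09, 0.001, 0, 0, 0, 0, 0]
  ]
}}

```text
time: 11.17
tool_pos: [520.4, -98.7, 189.1]
tcp_rot: [180.0, 0.0, 95.0]
ft_force: [0.1, -0.0, 1.0]
finger_gap: 85.1
```

>>> {"fn": "jog_arm", "kwargs": {
  "targets": [
    [0, 0, 0, 0, 0, 0, 0],
    [0, 0, 0, 0, 0, 0, 0],
    [0, 0, 0, 0, 0, 0, 0],
    [0, 0, 0, 0, 0, 0, 0]
  ]
}}

```text
time: 11.5
tool_pos: [520.4, -95.6, 188.6]
tcp_rot: [-180.0, -0.0, 95.2]
ft_force: [0.1, -0.0, -0.0]
finger_gap: 85.5
```

```bash
python3 - <<'E'
from h import *
from bench import r
st=r.sense(); print(st["tool_pos"],st["tcp_rot"],st["time"])
s=r.snapshot("wrist"); cv2.imwrite("pics/w11.png",s["pixels"][:,:,::-1]);print(s["origin"],s["attitude"])
cv2.imwrite("pics/w11c.png",cv2.resize(s["pixels"][60:340,200:440,::-1],None,fx=3.2,fy=2.1,interpolation=cv2.INTER_CUBIC))
E
```

```text
[520.37045826 -95.62928544 188.59350155] [-1.79996020e+02 -1.44338515e-02  9.52349723e+01] 11.5
[514.80583883 -23.00052195 358.0561641 ] [ 1.63033253e+02 -4.24998855e-03  5.22236527e+00]
```

View pics/w11.png

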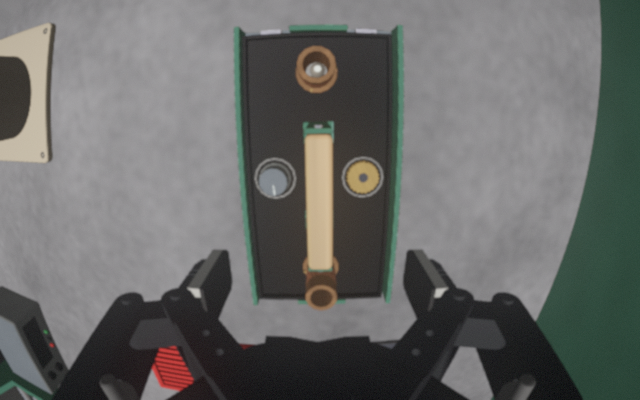

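The view is clear: coil on the pin at (317,68), bar from (319,135) to (321,270), knob (274,178), wheel (363,177) and the other coil at (321,290).

```bash
python3 - <<'E'
from h import *
from bench import r
s=r.snapshot("wrist"); im=s["pixels"]; hsv=cv2.cvtColor(im,cv2.COLOR_RGB2HSV)
m=cv2.inRange(hsv,(10,50,140),(28,160,255)); m[:,:295]=0;m[:,345:]=0;m[:120]=0;m[275:]=0
n,l,stt,c=cv2.connectedComponentsWithStats(m); k=1+np.argmax(stt[1:,4]); print(stt[k],c[k])
ys,xs=np.where(l==k)
rows=[(y,xs[ys==y].min(),xs[ys==y].max()) for y in range(ys.min()+6,ys.max()-5,8)]
P=[]
for y,a,b in rows:
    A=plane(s,a-.5,y,140,True);B=plane(s,b+.5,y,140,True);P.append((A+B)/2)
    print(y,a,b,np.linalg.norm(A-B).round(1),((A+B)/2).round(1))
P=np.array(P); f=np.polyfit(P[:,1],P[:,0],1); print("yaw",-np.degrees(np.arctan(f[0])))
e=[plane(s,320,v,140,True) for v in (ys.min()-.5,ys.max()+.5)]; print(e, (e[0]+e[1])/2,np.linalg.norm(e[0]-e[1]))
st=r.sense();mid=(e[0]+e[1])/2; print(st["tool_pos"],np.polyval(f,mid[1]))
pins=plane(s,317.5,69,78,True);print("pin tip",pins)
E
```

```text
[ 304  134   33  136 3626] [319.04936569 200.5118588 ]
140 305 332 19.7 [518. -47. 140.]
148 305 332 19.8 [518.5 -52.7 140. ]
156 305 332 19.9 [519.  -58.4 140. ]
164 305 332 20.0 [519.6 -64.2 140. ]
172 305 332 20.2 [520.1 -70.  140. ]
180 306 332 19.6 [521.  -75.9 140. ]
188 306 332 19.7 [521.6 -81.9 140. ]
196 306 332 19.9 [522.1 -88.  140. ]
204 306 332 20.0 [522.7 -94.1 140. ]
212 306 332 20.2 [ 523.3 -100.4  140. ]
220 307 332 19.6 [ 524.3 -106.7  140. ]
228 307 332 19.8 [ 524.9 -113.3  140. ]
236 307 332 20.0 [ 525.5 -119.9  140. ]
244 307 332 20.2 [ 526.1 -126.7  140. ]
252 308 332 19.7 [ 527.2 -133.7  140. ]
260 306 333 22.3 [ 527.5 -140.9  140. ]
yaw 5.9679854749789465
[array([518.59836192, -42.28645886, 140.        ]), array([ 528.69808492, -149.56237287,  140.        ])] [523.64822342 -95.92441587 140.        ] 107.75029527321249
[520.42493999 -95.90926038 188.65875085] 522.9793284676801
pin tip [512.09709714  10.36308156  78.        ]
```

The bar measures 107.8 × 20 mm (given: 108 × 20), centre (523, -96), yaw about 5.9°. Descending on it with a small correction.

>>> {"fn": "jog_arm", "kwargs": {
  "targets": [
    [0, 0.001, 0.01, 0, 0, -0.005, 0],
    [0, 0.002, 0.03, 0, 0, -0.011, 0],
    [0, 0.002, 0.05, 0, 0, -0.011, 0],
    [0, 0.002, 0.068, 0, 0, -0.011, 0],
    [0, 0.002, 0.08, 0, 0, -0.011, 0.1]
  ]
}}

```text
time: 12.02
tool_pos: [521.1, -95.9, 105.7]
tcp_rot: [-179.8, -0.1, 95.8]
ft_force: [-0.1, 0.1, -0.5]
finger_gap: 77.3
```

>>> {"fn": "jog_arm", "kwargs": {
  "targets": [
    [0, 0, 0, 0, 0, 0, 0.2],
    [0, 0, 0, 0, 0, 0, 0.3],
    [0, 0, 0, 0, 0, 0, 0.4],
    [0, 0, 0, 0, 0, 0, 0.45],
    [0, 0, 0, 0, 0, 0, 0.5]
  ]
}}

```text
time: 12.43
tool_pos: [523.4, -96.8, 110.0]
tcp_rot: [179.9, 0.1, 95.8]
ft_force: [0.2, 0.3, 1.4]
finger_gap: 42.8
```

```bash
python3 - <<'E'
from h import *
from bench import r
st=r.sense(); print(st["tool_pos"],st["tcp_rot"],st["time"],st["finger_gap"],st["ft_force"])
s=r.snapshot("wrist"); cv2.imwrite("pics/w12.png",s["pixels"][:,:,::-1])
E
```

```text
[523.38429275 -96.81754666 110.02875176] [1.79871885e+02 5.11505958e-02 9.57873698e+01] 12.4333 42.79744581427554 [0.2152095  0.34375647 1.38677375]
```

View pics/w12.png

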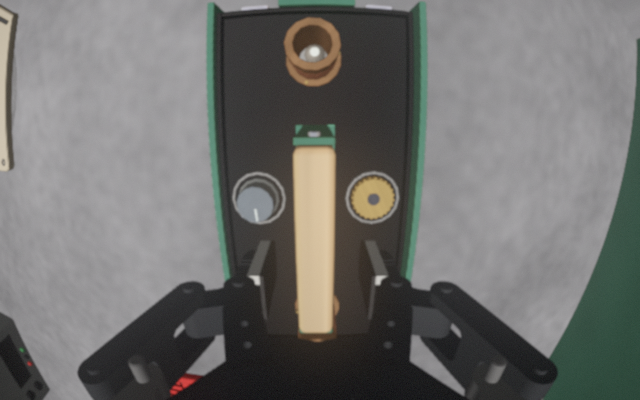

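The bar at columns 294–336 lies centred between the fingers at 265 and 370. Closing on it.

>>> {"fn": "jog_arm", "kwargs": {
  "targets": [
    [0, 0, 0, 0, 0, 0, 0.55],
    [0, 0, 0, 0, 0, 0, 0.6],
    [0, 0, 0, 0, 0, 0, 0.65],
    [0, 0, 0, 0, 0, 0, 0.7],
    [0, 0, 0, 0, 0, 0, 0.75]
  ],
  "newtons": 40
}}

```text
time: 12.9
tool_pos: [522.4, -96.6, 108.6]
tcp_rot: [-180.0, -0.0, 95.8]
ft_force: [-0.2, 0.1, 0.3]
finger_gap: 21.3
```

>>> {"fn": "jog_arm", "kwargs": {
  "targets": [
    [0, 0, 0, 0, 0, 0, 0.85],
    [0, 0, 0, 0, 0, 0, 1],
    [0, 0, 0, 0, 0, 0, 1],
    [0, 0, 0, 0, 0, 0, 1],
    [0, 0, 0, 0, 0, 0, 1]
  ],
  "newtons": 90
}}

```text
time: 13.32
tool_pos: [522.0, -96.6, 108.9]
tcp_rot: [-180.0, 0.0, 95.8]
ft_force: [-5.0, 0.6, 6.3]
finger_gap: 16.4
```

```bash
python3 - <<'E'
from h import *
from bench import r
st=r.sense(); print(st["tool_pos"],st["tcp_rot"],st["time"],st["finger_gap"],st["ft_force"],st["wrist_torque"])
E
```

```text
[522.04940282 -96.60007596 108.91738088] [-1.79960547e+02  1.24570414e-03  9.57886536e+01] 13.3167 16.411637031958 [-4.96617505  0.62770216  6.26352348] [0.05640868 0.75977791 0.05462871]
```

>>> {"fn": "jog_arm", "kwargs": {
  "targets": [
    [0, 0, -0.0005, 0, 0, 0, 1],
    [0, 0, -0.001, 0, 0, 0, 1],
    [0, 0, -0.002, 0, 0, 0, 1],
    [0, 0, -0.0035, 0, 0, 0, 1],
    [0, 0, -0.005, 0, 0, 0, 1]
  ]
}}

```text
time: 13.73
tool_pos: [521.9, -96.3, 112.9]
tcp_rot: [-179.9, -0.0, 95.8]
ft_force: [-0.7, 0.6, -5.9]
finger_gap: 16.4
```

```bash
python3 - <<'E'
from h import *
from bench import r
st=r.sense(); print(st["tool_pos"],st["tcp_rot"],st["time"],st["finger_gap"],st["ft_force"],st["wrist_torque"])
s=r.snapshot("scene");cv2.imwrite("pics/s13.png",cv2.resize(s["pixels"][150:290,220:400,::-1],None,fx=4,fy=4,interpolation=cv2.INTER_CUBIC))
E
```

```text
[521.8895651  -96.30714029 112.87736609] [-1.79930154e+02 -3.47679929e-02  9.57871902e+01] 13.7333 16.414643303779403 [-0.66287242  0.58928324 -5.85920074] [0.01903854 0.04717938 0.01182412]
```

View pics/s13.png

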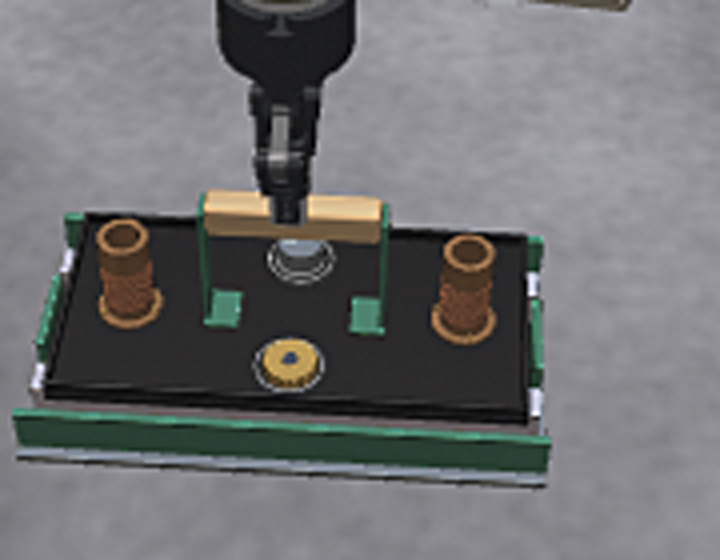

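The full weight (5.9 N) is on the gripper with almost no moment, and both coils, knob and wheel are in place. Lifting on smoothly.

>>> {"fn": "jog_arm", "kwargs": {
  "targets": [
    [0, 0, -0.002, 0, 0, 0, 1],
    [0, 0, -0.006, 0, 0, 0, 1],
    [0, 0, -0.011, 0, 0, 0, 1],
    [0, 0, -0.017, 0, 0, 0, 1],
    [0, 0, -0.024, 0, 0, 0, 1]
  ]
}}

```text
time: 14.2
tool_pos: [522.4, -96.5, 138.3]
tcp_rot: [180.0, -0.0, 95.8]
ft_force: [0.6, -0.0, -5.0]
finger_gap: 16.4
```

>>> {"fn": "jog_arm", "kwargs": {
  "targets": [
    [0, 0, -0.008, 0, 0, 0, 1],
    [0, 0, -0.016, 0, 0, 0, 1],
    [0, 0, -0.024, 0, 0, 0, 1],
    [0, 0, -0.032, 0, 0, 0, 1],
    [0, 0, -0.04, 0, 0, 0, 1]
  ]
}}

```text
time: 14.62
tool_pos: [522.5, -96.6, 178.7]
tcp_rot: [180.0, 0.0, 95.8]
ft_force: [0.1, 0.4, -5.2]
finger_gap: 16.5
```

>>> {"fn": "jog_arm", "kwargs": {
  "targets": [
    [0, 0, -0.008, 0, 0, 0, 1],
    [0, 0, -0.016, 0, 0, 0, 1],
    [0, 0, -0.023, 0, 0, 0, 1],
    [0, 0, -0.028, 0, 0, 0, 1],
    [0, 0, -0.032, 0, 0, 0, 1]
  ]
}}

```text
time: 15.03
tool_pos: [522.6, -96.6, 210.4]
tcp_rot: [180.0, 0.0, 95.8]
ft_force: [0.3, -0.4, -6.2]
finger_gap: 16.4
```

>>> {"fn": "jog_arm", "kwargs": {
  "targets": [
    [0, 0, -0.001, 0, 0, 0, 1],
    [0, 0, -0.001, 0, 0, 0, 1],
    [0, 0, -0.001, 0, 0, 0, 1],
    [0, 0, -0.001, 0, 0, 0, 1],
    [0, 0, -0.001, 0, 0, 0, 1]
  ]
}}

```text
time: 15.45
tool_pos: [522.1, -96.4, 210.0]
tcp_rot: [-179.9, -0.0, 95.8]
ft_force: [-0.5, 0.2, -6.0]
finger_gap: 16.3
```

>>> {"fn": "jog_arm", "kwargs": {
  "targets": [
    [0, 0, 0, 0, 0, 0, 1],
    [0, 0, 0, 0, 0, 0, 1],
    [0, 0, 0, 0, 0, 0, 1],
    [0, 0, 0, 0, 0, 0, 1],
    [0, 0, 0, 0, 0, 0, 1]
  ]
}}

```text
time: 15.87
tool_pos: [522.4, -96.6, 210.6]
tcp_rot: [-180.0, 0.0, 95.8]
ft_force: [0.3, 0.6, -5.8]
finger_gap: 16.3
```

```bash
python3 - <<'E'
from h import *
from bench import r
st=r.sense(); print(st["tool_pos"],st["tcp_rot"],st["time"],st["finger_gap"],st["ft_force"],st["wrist_torque"],abs(st["qd"]).max())
s=r.snapshot("scene");cv2.imwrite("pics/s14.png",s["pixels"][:,:,::-1]);cv2.imwrite("pics/s14c.png",cv2.resize(s["pixels"][130:280,210:390,::-1],None,fx=4,fy=4,interpolation=cv2.INTER_CUBIC))
s=r.snapshot("wrist"); cv2.imwrite("pics/w14.png",s["pixels"][:,:,::-1])
E
```

```text
[522.38279542 -96.55122017 210.58074137] [-1.79998054e+02  7.12851825e-04  9.57859764e+01] 15.8667 16.250485449084675 [ 0.27789922  0.61227525 -5.80456621] [-0.01871483 -0.02871519  0.00699327] 0.12633337655094898
```

View pics/s14c.png

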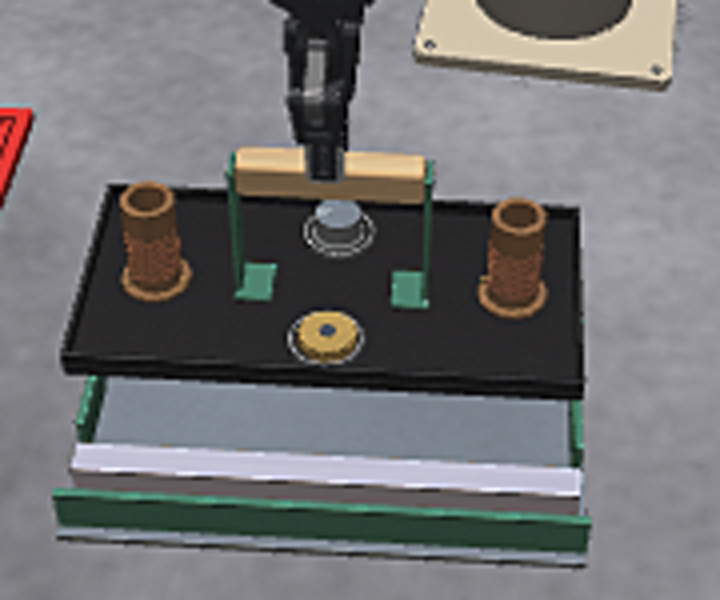

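View pics/w14.png

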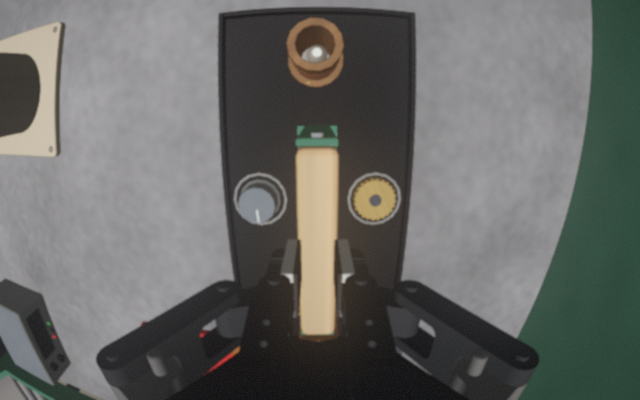

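The carrier hangs about 102 mm above the rails. The bar looks the same in the wrist picture (rows 149–333) as before the lift (148–333), so it has not tipped. All four parts are in place, so I'm handing in.

```bash
python3 - <<'E'
from bench import r
print(r.hand_in()); st=r.sense(); print(st["tool_pos"],st["tcp_rot"],st["time"],st["ft_force"])
E
```

```text
the job is handed in; nothing more can be done
None
the job is handed in; nothing more can be done
```

I slid the loose coil form down over the empty pin until it sat on the tray and let go. Then I gripped the carrier by its handle, lifted it straight up about 102 mm and handed the job in at about 16 s, still holding it.

**Last checks:**
- **Lift:** the gripper carried 5.8 N with almost no moment. The tool was level within 0.1° and the joints were nearly still.
- **Parts:** both coil forms, the knob and the thumbwheel were in their places in the last pictures.
- **Other things on the bench:** the arm's path kept clear of the jar, stand and radio front. I did not compare their positions before and after.

**Readings that disagreed:**
- **Coil position:** my first reading was about 5 mm off along y because the arm had not settled. I allowed for it after the grasp.
- **Pin position:** the cameras differed by 2–3 mm on how far the coil was from the pin. I averaged them, and the coil went down with no contact force until it reached the tray.
- **Seating force:** at the tray the push peaked at about 16 N before I eased off.
- **Finger opening:** it read 16.4 mm on the 20 mm bar, which I put down to soft pads. It held steady throughout the lift.

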